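Press the cooling block into the corner of the plate nest and hold it

ROBOT

A 7-joint arm with a two-finger parallel gripper is mounted at the origin on a cart in front of the work surface, level with it; the furniture and walls round the work are solid. World frame = base frame: x ahead of the robot, y to its left, z up, the work surface at z = 0. Lengths are in m, angles in rad, forces in N, time in s.
With the tool pointing down it reaches from about 0.425 to 0.825 m from the base axis. Payload 3.6 kg.
Tool frame: the origin (TCP) lies midway between the tips of the shut fingers; the grasp point (between the pads) lies bot.grasp_offset behind it (bot.grasp_offset is the distance from the TCP to the grasp point, in m); z points along the fingers, y is the direction in which the jaws open and shut (so a half turn about z gives the same grasp; the last joint's range is limited). The gripper opens to 85 mm and grips with 20 to 120 N. Pads are 22 mm wide; open, the fingers measure 114 mm over their backs; the gripper's body (76 mm by 85 mm) begins 54 mm behind the grasp point. The pads swing forward as they close: fully open they stand 13 mm farther back than shut.
Start: joints at [1.111, 0.615, -0.013, 1.423, 0.008, 1.103, -0.04], TCP at [0.273, -0.59, 0.231] pointing down, gripper open.
Joint ranges: [-3.12, 3.12], [-0.3, 2.06], [-1.34, 1.32], [0.26, 2.42], [-1.36, 4.5], [0.01, 1.98], [-2.84, 2.84]. Speed limits (rad/s): [2.79, 2.79, 3.14, 3.14, 3.14, 3.14, 3.14].

INTERFACE

Orientations are given as a rotation vector (axis times angle).
In Python, from workcell import bot, eyes gives the robot as it stands.
- The arm moves only by the tool play_rows, never from a script. Its arguments are lists of equal length, an entry for each row: "claw": the finger opening in mm, from 0 to 85.4; "offset": the shift along the world's x, y, z as a fraction of full scale, a list of three; "spin": the turn about the world's z as a fraction of full scale. In form: {"claw": [claw, ...], "offset": [[tx, ty, tz], ...], "spin": [spin, ...]}. A call has 1 to 5 rows; each row is the pose to reach, as a shift and turn from the pose commanded when the call began; what a row does not reach only later rows make up. Full scale, the value 1, is 20 cm for a shift and pi/2 rad for a turn. A row lasts 1/8 s, in which the tool goes at most 62.5 mm and 10.7 degrees, less where a joint would pass 70% of its speed; a pose out of reach is approached as far as the arm can. A call with a number of a shift or a turn outside -1 to 1 is refused whole. A call with a gripper value outside its range is refused whole. The fingers move at their own pace and stop on an object; "force" is the grip in N (left out, the last holds). Time passes only in rows, so rows that repeat a pose let the fingers close. It gives the time, the measured TCP pose, the force and the opening at its end, in the units of the state.
- bot.sense(): the state, without advancing time (a new reading comes with each control period).
- eyes.snapshot(name): name is "scene" or "top" or "wrist"; returns a dict with "image" (400x640x3 uint8, red, green, blue), "intrinsics" (3x3 intrinsics, pixels), "k1" (the pictures are not rectified: a ray, as slopes to the right and down, at radius r is drawn at 1 + k1 r^2 times it, then the intrinsics apply), "extrinsics" (4x4, takes a point from camera to world coordinates). Camera axes: x right, y down, z forward; pixel columns grow to the right and rows downward; lengths in m; the calibration is good to about 2 mm. A picture is of the moment at which its call begins. There is no depth.
- bot.finish_job(): hands the job in, once; it reports no verdict.
The state is a dict: "clock": time; "joint_positions": joint angles; "qvel": joint speeds; "effort": joint torques, N m; "position": TCP position; "eef_rot": TCP orientation; "force": force on the tool from outside, world axes, zero at the start; "ft_torque": the same for the moment, N m; "opening": finger opening in m.
Only numpy, scipy, OpenCV 4.12 (cv2) and the standard library are available. Lean on these libraries where they do the work, as an engineer would, in place of code of your own. Each camera call takes 0.05 s, during which the arm holds its last target.

TASK

Press the nest's rubber-topped pedal right down to its stop so that the orange-nosed jaw swings back and stays open, then set the purple cooling block flat on the black plate with its long side along the side fence and push it home into the corner. Finish still holding on to the block and pressing it firmly and squarely against both aluminium fences at once - do not let go, because I will then adjust the jaw to fit it. Leave the other things on the bench where they are.

Things in the scene. Friction and masses are not known exactly. Their poses are not given: they have to be found in the camera images.
- nest: fixture for blocks, fixed to the bench: black plate with tapped holes, smooth, top 16 mm above the bench. Origin on the bench. Own x points away from the robot (when not turned), y left, z up. Plate: x -46 to +85, y -65 to +65 mm. Aluminium fences along its far and right edges; left side open; jaw and pedal at the near edge
- corner (a point): the inside corner of the nest, where the inner faces of the two fences would meet, on the plate's top face (x 65, y -45, z 16 mm from the nest's origin); axes as the nest's. A block that is home lies flat with its long side along x, its centre 52.5 mm from here along -x and 34 mm along +y
- far_fence: aluminium fence at the far edge, 15 mm thick, 94 mm long along y, 12 mm high above the plate (top 28 mm above the bench); origin under its middle, its inner face 7.5 mm from there towards -x. The fences end short of the corner and leave a small gap there
- side_fence: aluminium fence at the right edge, 15 mm thick, 98 mm long along x, 12 mm high above the plate; origin under its middle, its inner face 7.5 mm from there towards +y
- pedal (a joint): pedal and jaw, one bent lever on a pin across the nest (at x -56, y -11, z 10 mm from the nest's origin): 0 pedal up, jaw closed; 0.58 rad pedal level at its lower stop, jaw open. An over-centre spring resists with about 9 N at the tread at first, less towards half way; then the lever snaps over and stays down by itself
- tread (a point): middle of the pedal's ribbed black rubber top; moves with the pedal. Tread 52 mm wide along y, from 20 to 80 mm from the pin towards the robot. Up, it rises towards the robot at 0.58 rad, this point 45 mm above the bench; down, it is level, its top 15 mm above the bench, this point at x -111, y -11 mm from the nest's origin
- jaw (a point): middle of the jaw's orange nose, a bar 12 mm thick and 40 mm wide along y; moves with the pedal. Closed, it stands over the plate and takes 6 mm of the block's room; open, it is 12 mm clear of the near end of a block that is home
- block: purple cooling block for small tubes, 105 mm (own x) x 68 mm (own y) x 28 mm high, about 0.2 kg; starts flat on the bench. Origin at the centre of its underside. Either end may go first. In the nest only its upper 16 mm stand above the fences, so take it across the 68 mm sides by the upper part
- pipette_a: bystander: pipette with blue knob, 256 mm long, lying across the front of the bench; origin near the middle of its length, on the bench
- bottle: bystander: white bottle with blue cap, 68 mm diameter, 115 mm high; origin under its centre
- vial: bystander: white vial with green cap, 25 mm diameter, 46 mm high; origin under its centre
- timer: bystander: white bench timer 62 x 62 x 22 mm; origin under its centre

How it is judged:
On the way, in this order (a step that is already met when the one before it is completed fails the run):
1. the pedal is down at its stop and the jaw open (value of joint pedal above 0.54 rad), for 0.2 s.
2. the block lies flat on the plate inside the fences, the jaw still open (value of joint pedal above 0.54 rad and z of block in the frame of corner between -0.003 and 0.005 m and angle between block's own z axis and vertical below 0.08 rad and x of block in the frame of corner between -0.08 and -0.04 m and y of block in the frame of corner between 0.025 and 0.075 m), for 0.1 s.
At the end, for the whole second after the job is handed in: pedal down (0.54 of 0.58 rad or more); block flat on the plate (3 mm, 0.04 rad), square (0.025 rad) and within 2 mm of home both ways; the fingers on it, pressing it with over 2 N on the far fence and over 2 N on the side fence, at rest, through the last second (value of joint pedal above 0.54 rad and x of block in the frame of corner between -0.0545 and -0.0505 m and y of block in the frame of corner between 0.032 and 0.036 m and z of block in the frame of corner between -0.003 and 0.003 m and angle between block's own z axis and vertical below 0.04 rad and angle between the x axis of block and the x axis of nest, either way round below 0.025 rad and contact force between block and far_fence above 2 N and contact force between block and side_fence above 2 N and contact force between the fingers and block above 2 N and linear speed of block below 0.01 m/s); the arm keeps its last pose, push and grip.
It fails at once if the pipette is moved by more than 30 mm (distance of pipette_a from where it was at the start of the episode above 0.03 m).
It fails at once if the bottle is moved by more than 30 mm (distance of bottle from where it was at the start of the episode above 0.03 m).
It fails at once if the vial is moved by more than 30 mm (distance of vial from where it was at the start of the episode above 0.03 m).
It fails at once if the timer is moved by more than 30 mm (distance of timer from where it was at the start of the episode above 0.03 m).
It fails at once if the bottle is tipped (angle between bottle's own z axis and vertical above 0.3 rad).
It also fails if it takes over 59 s, if anything falls off the work surface, if the arm or the gripper's body presses on something with over 40 N, if the wrist force passes 120 N, or if a joint passes its speed limit or range.

## Working session

There is one attempt and no reset: what is moved stays moved. The work goes in short steps, Python scripts to look and compute and a tool call to move; the robot and the scene stay as the last step left them, time stands still between calls to the robot, and variables do not carry over. Pictures are saved under pics/ and viewed, and the job is handed in when it is done.

Besides the shell and the picture viewer there is one more tool, called after "Call:" as a command line: name --pt "numbers of a row" for each row, then --argument value for the rest. play_rows: Moves the arm, as the interface text tells. Shift numbers are shares of 20 cm and turn numbers shares of pi/2 rad, none past 1 either way. Its arguments: {"type":"object","properties":{"claw":{"type":"array","items":{"type":"number"}},"offset":{"type":"array","items":{"type":"array","items":{"type":"number","minimum":-1,"maximum":1}}},"spin":{"type":"array","items":{"type":"number","minimum":-1,"maximum":1}},"force":{"type":"number"}},"required":["claw","offset","spin"]}

```bash
mkdir -p pics; ls; python3 - <<'E'
from workcell import bot, eyes
import cv2
s=bot.sense(); print(s['clock'],s['position'],s['eef_rot'],s['force'],s['opening'],bot.grasp_offset)
for n in ['scene','top','wrist']:
    d=eyes.snapshot(n); cv2.imwrite(f'pics/{n}0.png',d['image'][:,:,::-1])
    print(n,d['intrinsics'].tolist() if hasattr(d['intrinsics'],'tolist') else d['intrinsics'],d['k1'],d['extrinsics'])
E
```

```text
pics
0.0 [ 0.27286694 -0.58911517  0.23012499] [-3.06551586e+00 -6.75586226e-01  9.63023163e-04] [-0.15048685  0.40584096 -0.30729268] 0.08570115912161952 0.0187
scene [[456.3950579153901, 0.0, 314.378765614096], [0.0, 456.3950579153901, 198.25187971769893], [0.0, 0.0, 1.0]] -0.01697195306633198 [[-0.69879088 -0.51856088  0.49273312  0.10257956]
 [-0.71509752  0.48900338 -0.49951098  0.37021679]
 [ 0.0180787  -0.70140595 -0.7125327   0.75819762]
 [ 0.          0.          0.          1.        ]]
top [[416.27704390535973, 0.0, 314.8897152171926], [0.0, 416.27704390535973, 201.91249012651693], [0.0, 0.0, 1.0]] -0.04559994265035234 [[-0.0230435  -0.99392441  0.10762562  0.49667788]
 [-0.99973156  0.02265019 -0.00487551 -0.12971217]
 [ 0.00240814 -0.10770908 -0.99417954  0.94613896]
 [ 0.          0.          0.          1.        ]]
wrist [[357.5520299421105, 0.0, 321.02551092990734], [0.0, 357.5520299421105, 198.22662691736883], [0.0, 0.0, 1.0]] 0.006731512582371223 [[ 0.42055077 -0.86095786 -0.28616186  0.34731586]
 [-0.90726467 -0.40005688 -0.1297124  -0.55410307]
 [-0.00280411  0.3141752  -0.94936088  0.37393114]
 [ 0.          0.          0.          1.        ]]
```

View pics/scene0.png

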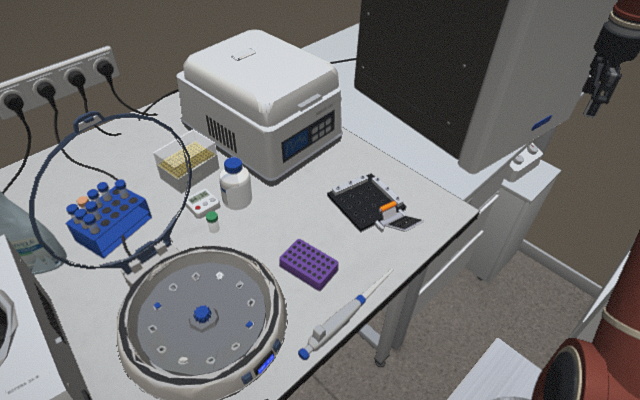

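View pics/top0.png

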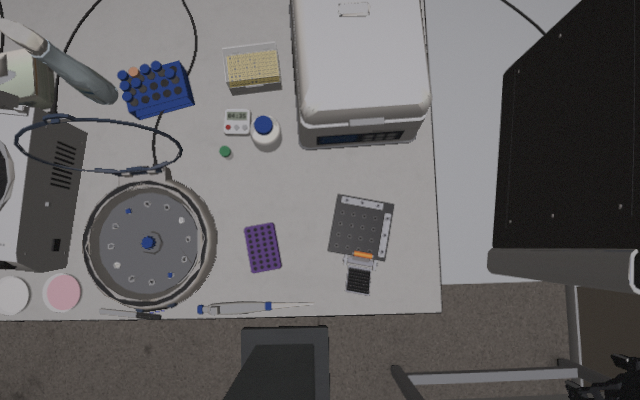

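View pics/wrist0.png

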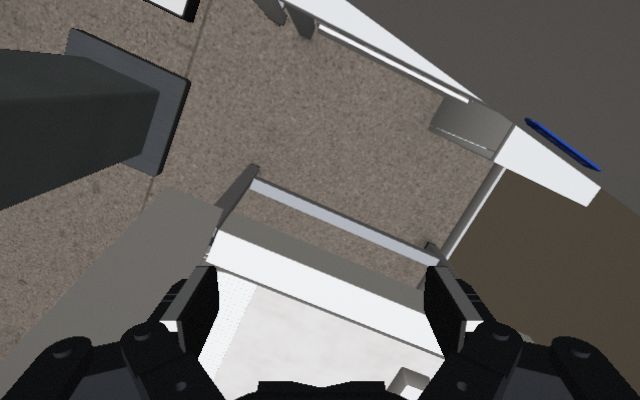

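```bash
cat > h.py <<'E'
import numpy as np, cv2
from workcell import bot, eyes
def ray(d,uv):
    K=np.array(d['intrinsics']);k=d['k1'];E=np.array(d['extrinsics'])
    p=cv2.undistortPoints(np.array(uv,float).reshape(-1,1,2),K,np.array([k,0,0,0.])).reshape(-1,2)
    v=np.c_[p,np.ones(len(p))]@E[:3,:3].T
    return E[:3,3],v
def onz(d,uv,z):
    o,v=ray(d,uv); z=np.broadcast_to(z,(len(v),))
    return o+v*((z-o[2])/v[:,2])[:,None]
def proj(d,P):
    E=np.array(d['extrinsics']);q=(np.array(P,float).reshape(-1,3)-E[:3,3])@E[:3,:3]
    return cv2.projectPoints(q,np.zeros(3),np.zeros(3),np.array(d['intrinsics']),np.array([d['k1'],0,0,0.]))[0].reshape(-1,2)
def crop(img,x0,y0,x1,y1,f,name):
    cv2.imwrite('pics/'+name,cv2.resize(img[y0:y1,x0:x1,::-1],None,fx=f,fy=f,interpolation=cv2.INTER_CUBIC))
E
python3 - <<'E'
from h import *
import pickle
D={n:eyes.snapshot(n) for n in ['top','scene']}
pickle.dump(D,open('D0.pkl','wb'))
crop(D['top']['image'],235,180,405,305,4.5,'t1.png')
crop(D['scene']['image'],260,160,440,295,4.4,'s1.png')
E
```

```text
(no output)
```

View pics/t1.png

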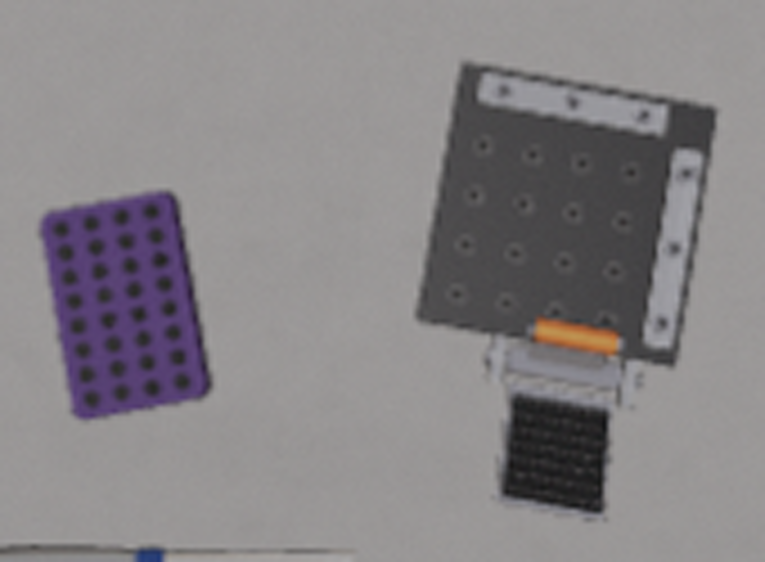

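View pics/s1.png

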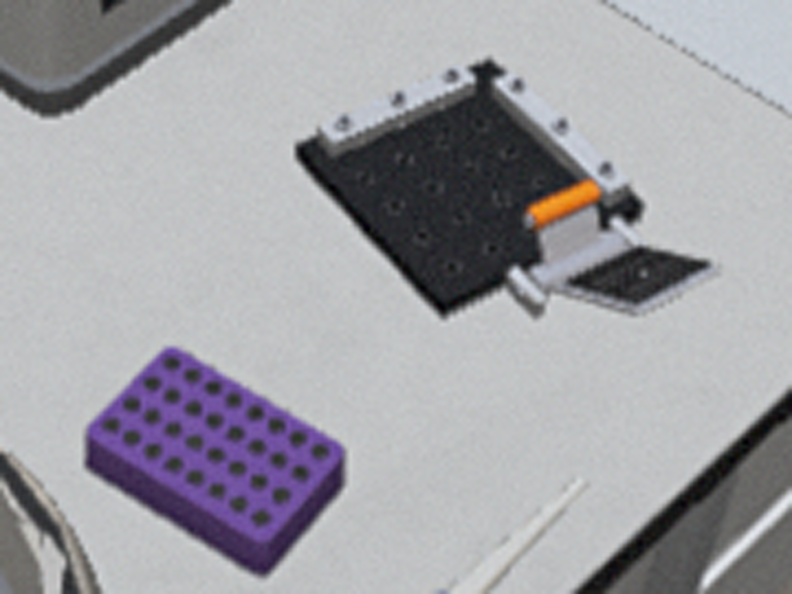

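```bash
python3 - <<'E'
from h import *
import pickle
from scipy.optimize import least_squares
D=pickle.load(open('D0.pkl','rb'))
T=lambda a:(np.array(a,float)+.5)/4.5-.5+[235,180]
S=lambda a:(np.array(a,float)+.5)/4.4-.5+[260,160]
tp=T([(463,62),(717,106),(417,320),(675,365)]); sp=S([(298,148),(490,60),(445,312),(638,210)])
N=np.array([[85,65],[85,-65],[-46,65],[-46,-65]])/1000
print('nest top@16\n',onz(D['top'],tp,.016).round(4)); print('scene\n',onz(D['scene'],sp,.016).round(4))
def pos(p,z): 
    c,s=np.cos(p[2]),np.sin(p[2]); return np.c_[N@np.array([[c,s],[-s,c]])+p[:2],np.full(4,z)]
for use in ('t','s','ts'):
    def f(p):
        z=p[3] if use=='ts' else .016
        r=[]
        if 't' in use:r.append(proj(D['top'],pos(p,z))-tp)
        if 's' in use:r.append(proj(D['scene'],pos(p,z))-sp)
        return np.concatenate(r).ravel()
    s=least_squares(f,[.6,-.2,-.17,.016]); print(use,s.x.round(4),s.fun.round(1))
bt=T([(61,229),(152,211),(92,399),(182,382)]); bs=S([(172,363),(112,425),(320,452),(261,517)])
print(onz(D['top'],bt,.028).round(4));print(onz(D['scene'],bs,.028).round(4))
# centre triangulation
o1,v1=ray(D['top'],[bt.mean(0)]);o2,v2=ray(D['scene'],[bs.mean(0)])
A=np.c_[v1[0],-v2[0]];l=np.linalg.lstsq(A,o2-o1,rcond=None)[0];print('block ctr',o1+v1[0]*l[0],o2+v2[0]*l[1])
# tread centre
for n,uv in(('top',T([(556,455)])),('scene',S([(640,274)]))): print('tread',n,onz(D[n],uv,.045))
print('pip tip',onz(D['top'],[(313,304)],.01),onz(D['top'],[(200,307)],.01))
E
```

```text
nest top@16
 [[ 0.6155 -0.1856  0.016 ]
 [ 0.5905 -0.3122  0.016 ]
 [ 0.4877 -0.1593  0.016 ]
 [ 0.4626 -0.2859  0.016 ]]
scene
 [[ 0.6069 -0.1832  0.016 ]
 [ 0.5825 -0.3092  0.016 ]
 [ 0.4784 -0.1546  0.016 ]
 [ 0.4559 -0.2778  0.016 ]]
t [ 0.52   -0.2319 -0.1993  0.016 ] [-0.3 -0.3  0.1  0.  -0.1 -0.   0.3  0.3]
s [ 0.5119 -0.2273 -0.2043  0.016 ] [-1.1  0.2 -0.1  0.3 -0.6 -0.3  1.8 -0.3]
ts [ 0.519  -0.2341 -0.2011  0.0059] [ 0.5  0.7  0.3  1.   0.8  0.3  0.5  0.6 -1.5  0.3 -1.   0.6 -1.3 -0.7
  0.5 -0.5]
[[ 5.361e-01  1.430e-02  2.800e-02]
 [ 5.439e-01 -3.040e-02  2.800e-02]
 [ 4.533e-01 -2.000e-04  2.800e-02]
 [ 4.605e-01 -4.400e-02  2.800e-02]]
[[ 5.393e-01 -3.010e-02  2.800e-02]
 [ 5.317e-01  1.420e-02  2.800e-02]
 [ 4.561e-01 -4.340e-02  2.800e-02]
 [ 4.495e-01  5.000e-04  2.800e-02]]
block ctr [ 0.49825432 -0.01462546  0.02402186] [ 0.49563425 -0.01677011  0.02374972]
tread top [[ 0.42263316 -0.22275621  0.045     ]]
tread scene [[ 0.41540962 -0.21961261  0.045     ]]
pip tip [[ 0.37130655 -0.12490116  0.01      ]] [[0.36982433 0.1254222  0.01      ]]
```

Call:
play_rows --claw '[85, 85, 85, 85, 85]' --pt "0.05 0.25 0" --pt "0.1 0.5 0" --pt "0.2 0.75 0" --pt "0.3 0.95 0" --pt "0.3 0.95 0" --spin '[-0.1, -0.2, -0.3, -0.4, -0.4]'

```text
clock: 0.88
position: [0.3362, -0.3955, 0.2314]
eef_rot: [-3.125, 0.292, -0.002]
force: [-0.3, -0.1, -0.5]
opening: 0.0847
```

Call:
play_rows --claw '[85, 85, 85, 85, 85]' --pt "0.1 0.25 0.1" --pt "0.2 0.5 0.3" --pt "0.3 0.7 0.4" --pt "0.4 0.9 0.4" --pt "0.4 0.9 0.4" --spin '[0, 0, 0, 0, 0]'

```text
clock: 1.5
position: [0.415, -0.2169, 0.3117]
eef_rot: [-3.127, 0.293, -0.002]
force: [-0.1, -0.7, 0.0]
opening: 0.0851
```

```bash
python3 - <<'E'
from h import *
import pickle
from scipy.spatial.transform import Rotation as R
s=bot.sense(); print(s['clock'],s['position'],R.from_rotvec(s['eef_rot']).as_matrix().round(3),s['force'])
d=eyes.snapshot('wrist'); pickle.dump(d,open('W1.pkl','wb')); print(d['extrinsics'])
cv2.imwrite('pics/w1.png',d['image'][:,:,::-1])
E
```

```text
1.5 [ 0.41503375 -0.21685152  0.31167284] [[ 0.983 -0.186  0.002]
 [-0.186 -0.983  0.001]
 [ 0.001 -0.001 -1.   ]] [-0.09620729 -0.73582569  0.02815743]
[[-0.18543804 -0.9333989  -0.30721204  0.49511069]
 [-0.98265527  0.17577117  0.05910266 -0.23037971]
 [-0.00116733  0.31284341 -0.949804    0.4554876 ]
 [ 0.          0.          0.          1.        ]]
```

View pics/w1.png

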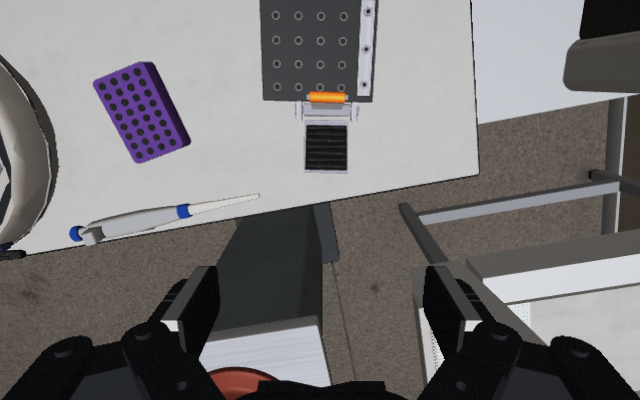

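Call:
play_rows --claw '[85, 85, 85, 85]' --pt "0.25 0.1 0" --pt "0.5 0.2 0" --pt "0.65 0.25 0" --pt "0.65 0.25 0" --spin '[0, 0, 0, 0]'

```text
clock: 2.05
position: [0.5445, -0.1704, 0.31]
eef_rot: [3.127, -0.304, -0.002]
force: [-0.7, -0.1, 0.3]
opening: 0.085
```

```bash
python3 - <<'E'
from h import *
import pickle
s=bot.sense(); print(s['clock'],s['position'],s['qvel'].round(3),s['force'])
d=eyes.snapshot('wrist'); pickle.dump(d,open('W2.pkl','wb')); print(d['extrinsics'])
cv2.imwrite('pics/w2.png',cv2.resize(d['image'][:,:,::-1],None,fx=1.25,fy=1.25))
E
```

```text
2.05 [ 0.54445692 -0.17040178  0.31001598] [ 0.025 -0.039  0.041  0.054  0.018  0.014  0.005] [-0.74307288 -0.06129036  0.25412072]
[[-1.92294729e-01 -9.31279429e-01 -3.09421010e-01  6.24803782e-01]
 [-9.81337131e-01  1.82619192e-01  6.02301095e-02 -1.84347806e-01]
 [ 4.15152711e-04  3.15228259e-01 -9.49015791e-01  4.53630273e-01]
 [ 0.00000000e+00  0.00000000e+00  0.00000000e+00  1.00000000e+00]]
```

View pics/w2.png

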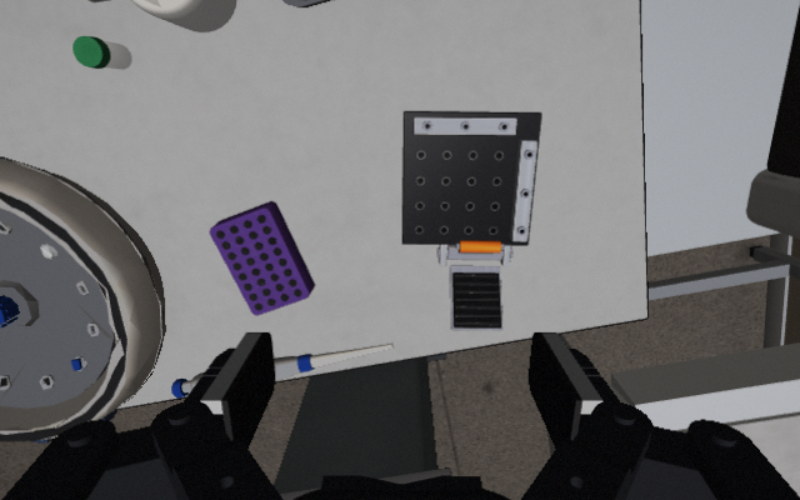

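```bash
python3 - <<'E'
from h import *
import pickle
d=pickle.load(open('W2.pkl','rb'))['image']
crop(d,310,80,440,200,5,'w2n.png'); crop(d,160,155,260,260,5,'w2b.png')
d=pickle.load(open('W1.pkl','rb'))['image']
crop(d,85,50,200,170,5,'w1b.png'); crop(d,250,0,390,110,5,'w1n.png')
E
```

```text
(no output)
```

View pics/w2n.png

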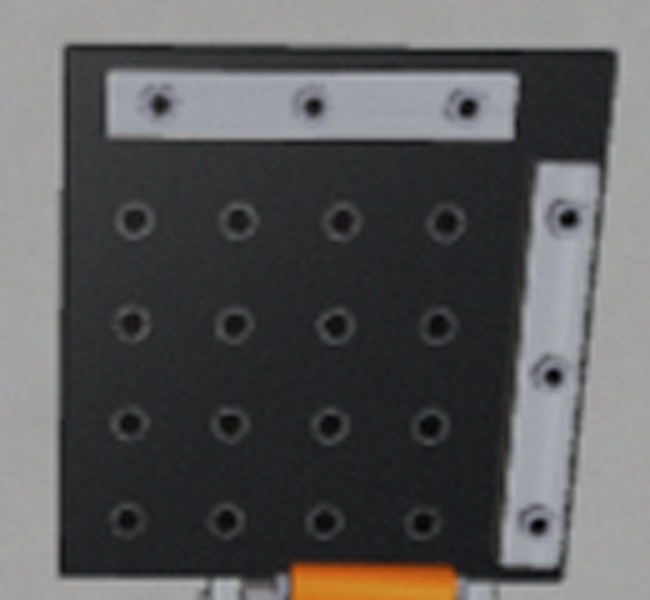

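View pics/w2b.png

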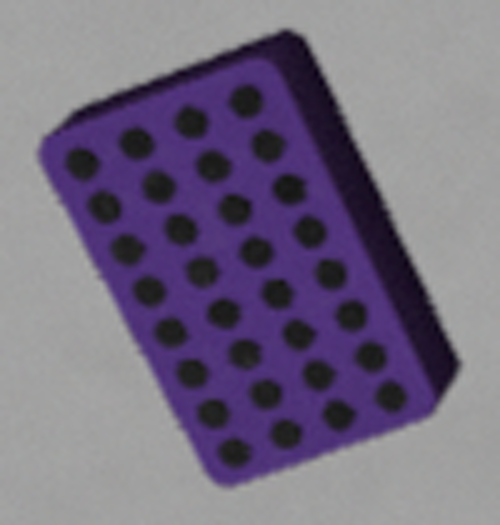

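View pics/w1b.png

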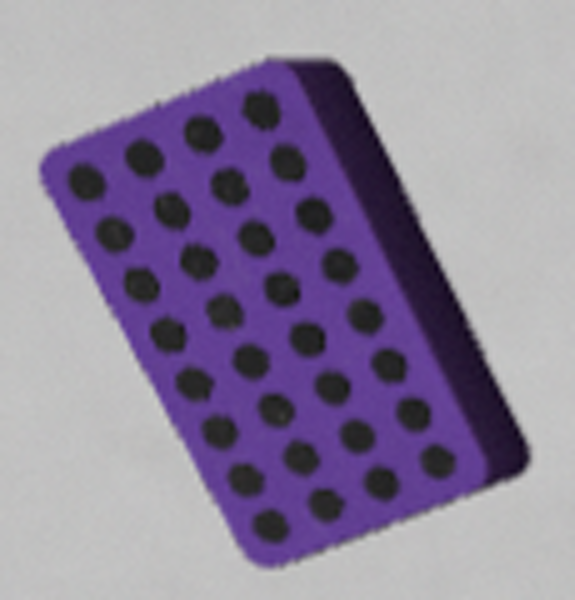

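View pics/w1n.png

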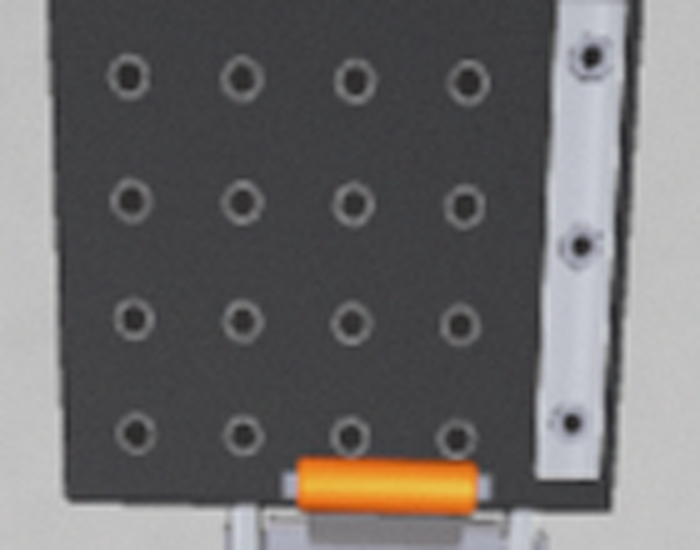

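```bash
python3 - <<'E'
from h import *
import pickle
from scipy.optimize import least_squares
D=pickle.load(open('D0.pkl','rb'));W1=pickle.load(open('W1.pkl','rb'));W2=pickle.load(open('W2.pkl','rb'))
C=lambda a,o,f=5:(np.array(a,float)+.5)/f-.5+o
def tri(ds,uvs):
    out=[]
    for i in range(len(uvs[0])):
        A=np.zeros((3,3));b=np.zeros(3)
        for d,u in zip(ds,uvs):
            o,v=ray(d,[u[i]]);v=v[0]/np.linalg.norm(v);P=np.eye(3)-np.outer(v,v);A+=P;b+=P@o
        out.append(np.linalg.solve(A,b))
    return np.array(out)
h2=C([(134,221),(446,222),(127,520),(424,521)],[310,80]);h1=C([(129,76),(469,82),(136,433),(457,438)],[250,0])
print('nest holes tri\n',tri([W1,W2],[h1,h2]).round(4))
b2=C([(82,163),(246,101),(234,453),(391,397)],[160,155]);b1=C([(87,182),(262,110),(271,526),(438,461)],[85,50])
ht=C([(61,229),(152,211),(92,399),(182,382)],[235,180],4.5)
B=tri([W1,W2],[b1,b2]);print('block holes tri\n',B.round(4),B.mean(0))
for n,d,u in(('W1',W1,b1),('W2',W2,b2),('top',D['top'],ht)):
    q=onz(d,u,.028);print(n,q.mean(0).round(4),np.arctan2(*(q[0]+q[1]-q[2]-q[3])[[1,0]]), np.linalg.norm(q[0]-q[2]))
N=np.array([[85,65],[85,-65],[-46,65],[-46,-65]])/1000
c2=C([(66,46),(615,52),(60,576),(562,578)],[310,80]);q=onz(W2,c2,.016)
def fit(q):
    f=lambda p:(N@np.array([[np.cos(p[2]),np.sin(p[2])],[-np.sin(p[2]),np.cos(p[2])]])+p[:2]-q[:,:2]).ravel()
    s=least_squares(f,[.5,-.2,-.2]);return s.x.round(4),(s.fun*1e3).round(1)
print('W2 nest',fit(q))
# fence tops z=28
e=C([(107,138),(516,139),(536,162),(500,564)],[310,80]);print('inner edges far L,R ; side far, near',onz(W2,e,.028).round(4))
ho=onz(W2,h2,.016);print('holes W2',ho.mean(0),'W1',onz(W1,h1,.016).mean(0))
E
```

```text
nest holes tri
 [[ 0.5717 -0.1931  0.018 ]
 [ 0.5568 -0.2666  0.017 ]
 [ 0.4984 -0.1779  0.0176]
 [ 0.4835 -0.2516  0.0172]]
block holes tri
 [[ 0.535   0.0158  0.0291]
 [ 0.5425 -0.0285  0.029 ]
 [ 0.4521  0.0016  0.0298]
 [ 0.4597 -0.0429  0.0301]] [ 0.49731367 -0.01348978  0.02948309]
W1 [ 0.4973 -0.0129  0.028 ] 0.16580829501090844 0.08436780631849031
W2 [ 0.4968 -0.0128  0.028 ] 0.16511164050604665 0.08463020842637554
top [ 0.4984 -0.0151  0.028 ] 0.16712996511089487 0.08405094402902373
W2 nest (array([ 0.5183, -0.2306, -0.2015]), array([ 0.5,  0.7,  0.6, -0.8, -0.2,  0.5, -0.9, -0.3]))
inner edges far L,R ; side far, near [[ 0.5926 -0.19    0.028 ]
 [ 0.5742 -0.2827  0.028 ]
 [ 0.5681 -0.2867  0.028 ]
 [ 0.4723 -0.2672  0.028 ]]
holes W2 [ 0.52726689 -0.22235205  0.016     ] W1 [ 0.52771479 -0.22224742  0.016     ]
```

Call:
play_rows --claw '[0, 0, 0, 0, 0]' --pt "-0.3 -0.1 -0.2" --pt "-0.6 -0.2 -0.5" --pt "-0.665 -0.25 -0.8" --pt "-0.665 -0.25 -1" --pt "-0.665 -0.25 -1" --spin '[0, 0, 0, 0, 0]'

```text
clock: 2.72
position: [0.4052, -0.2207, 0.109]
eef_rot: [-3.124, 0.313, 0.014]
force: [0.7, -0.2, 0.5]
opening: 0.0001
```

Call:
play_rows --claw '[0, 0, 0, 0, 0]' --pt "0 0 -0.2" --pt "0 0 -0.25" --pt "0 0 -0.3" --pt "0 0 -0.35" --pt "0 0 -0.39" --spin '[0, 0, 0, 0, 0]'

```text
clock: 3.35
position: [0.4111, -0.2204, 0.0346]
eef_rot: [3.126, -0.305, 0.004]
force: [-0.2, -0.2, 2.4]
opening: -0.0004
```

Call:
play_rows --claw '[0, 0, 0, 0, 0]' --pt "0 0 -0.03" --pt "0 0 -0.06" --pt "0 0 -0.09" --pt "0 0 -0.09" --pt "0 0 -0.09" --spin '[0, 0, 0, 0, 0]'

```text
clock: 3.98
position: [0.4102, -0.2197, 0.0151]
eef_rot: [-3.127, 0.305, 0.0]
force: [-0.4, -0.1, 0.8]
opening: -0.0
```

Call:
play_rows --claw '[0, 0, 0]' --pt "0 0 -0.015" --pt "0 0 -0.03" --pt "0 0 -0.03" --spin '[0, 0, 0]'

```text
clock: 4.35
position: [0.4103, -0.2198, 0.0142]
eef_rot: [3.126, -0.306, 0.004]
force: [-7.9, 4.4, 49.2]
opening: -0.0001
```

Call:
play_rows --claw '[0, 0, 20, 85, 85]' --pt "0 0 0.1" --pt "0 0 0.4" --pt "0 0.1 0.7" --pt "0.2 0.4 1" --pt "0.4 0.7 1" --spin '[0, 0, 0, 0, 0]'

```text
clock: 4.97
position: [0.4721, -0.1099, 0.2048]
eef_rot: [3.125, -0.312, 0.01]
force: [1.1, 0.2, -0.6]
opening: 0.0544
```

```bash
python3 - <<'E'
from h import *
s=bot.sense(); print(s['clock'],s['position'],s['eef_rot'],s['force'])
d=eyes.snapshot('top');crop(d['image'],235,180,405,305,4.5,'t2.png')
d=eyes.snapshot('scene');crop(d['image'],260,160,440,295,4.4,'s2.png')
E
```

```text
4.975 [ 0.47208185 -0.10993669  0.2048348 ] [ 3.12459687 -0.31158525  0.00959028] [ 1.08394851  0.1723846  -0.57004962]
```

View pics/s2.png

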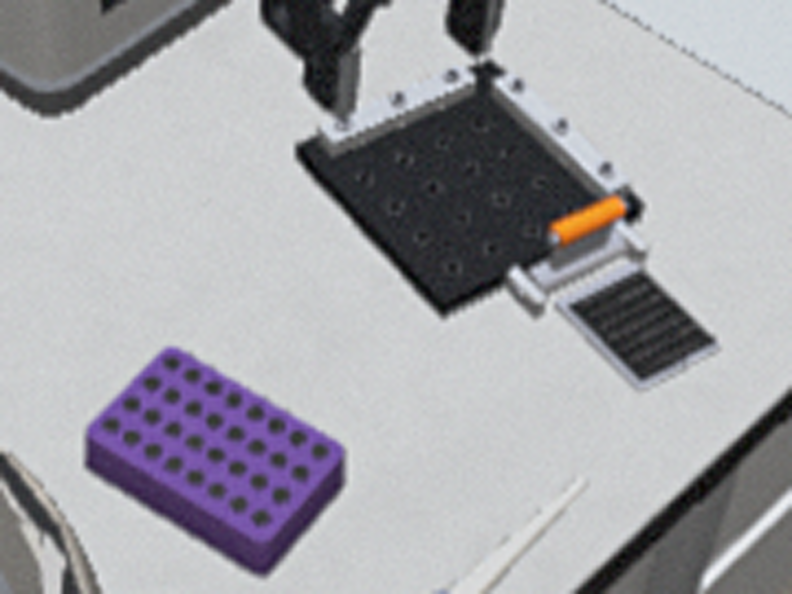

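Call:
play_rows --claw '[85, 85, 85, 85, 85]' --pt "0.01 0.15 0" --pt "0.035 0.3 0" --pt "0.035 0.335 -0.25" --pt "0.035 0.335 -0.5" --pt "0.035 0.335 -0.5" --spin '[0.1, 0.2, 0.23, 0.23, 0.23]'

```text
clock: 5.7
position: [0.4743, -0.0421, 0.0988]
eef_rot: [-3.129, -0.262, 0.015]
force: [-0.4, 0.1, -0.1]
opening: 0.0849
```

```bash
python3 - <<'E'
from h import *
s=bot.sense(); r=s['eef_rot'];print(s['clock'],s['position'],r,2*np.arctan(r[1]/r[0]),s['force'],s['opening'])
d=eyes.snapshot('wrist');cv2.imwrite('pics/w3.png',d['image'][:,:,::-1])
d=eyes.snapshot('scene');crop(d['image'],200,160,420,320,3.6,'s3.png')
E
```

```text
5.7 [ 0.47427389 -0.04207858  0.09877603] [-3.12923113 -0.26223677  0.01485797] 0.16721389398326109 [-0.44745767  0.09814337 -0.09720887] 0.08486200099763311
```

View pics/w3.png

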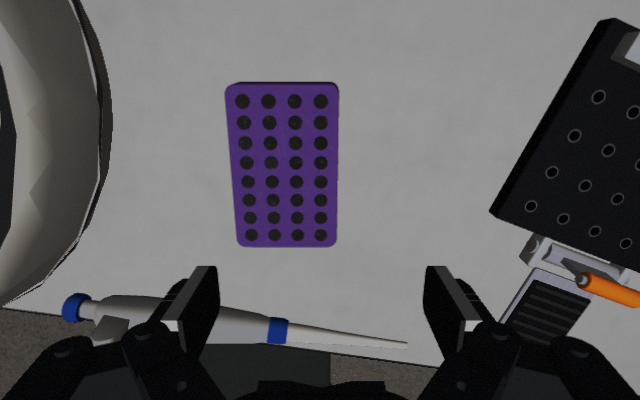

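View pics/s3.png

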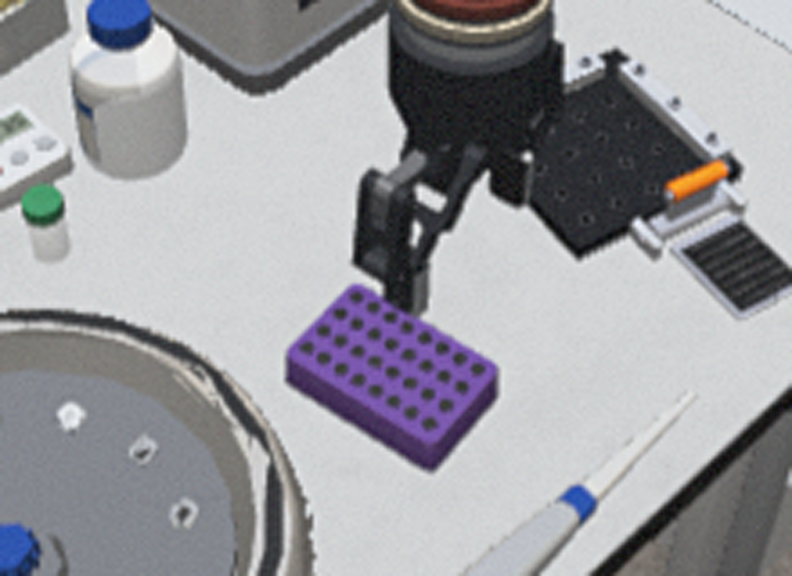

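Call:
play_rows --claw '[85, 85]' --pt "0.11 0.145 0" --pt "0.11 0.145 0" --spin '[0, 0]'

```text
clock: 6.05
position: [0.5032, -0.0105, 0.1044]
eef_rot: [-3.129, -0.268, -0.012]
force: [-0.4, 0.7, 0.3]
opening: 0.0849
```

Call:
play_rows --claw '[85, 85]' --pt "0 0 0" --pt "0 0 0" --spin '[0, 0]'

```text
clock: 6.3
position: [0.4995, -0.0143, 0.1026]
eef_rot: [3.13, 0.259, 0.002]
force: [0.0, 0.0, 0.7]
opening: 0.0852
```

Call:
play_rows --claw '[85, 85, 85, 85, 85]' --pt "-0.012 0.005 -0.15" --pt "-0.012 0.005 -0.3" --pt "-0.012 0.005 -0.4" --pt "-0.012 0.005 -0.48" --pt "-0.012 0.005 -0.48" --spin '[0, 0, 0, 0, 0]'

```text
clock: 6.92
position: [0.4965, -0.0127, 0.0051]
eef_rot: [3.131, 0.261, -0.003]
force: [-0.4, -0.3, -0.1]
opening: 0.0846
```

Call:
play_rows --claw '[85, 60, 60, 60, 60]' --pt "0 0 0" --pt "0 0 0" --pt "0 0 0" --pt "0 0 0" --pt "0 0 0" --spin '[0, 0, 0, 0, 0]' --force 40

```text
clock: 7.55
position: [0.4979, -0.0127, 0.0069]
eef_rot: [3.13, 0.261, 0.003]
force: [-1.2, -2.5, 6.2]
opening: 0.0669
```

```bash
python3 - <<'E'
from h import *
s=bot.sense(); r=s['eef_rot'];print(s['clock'],s['position'],r,2*np.arctan(r[1]/r[0]),s['force'],s['opening'])
d=eyes.snapshot('scene');crop(d['image'],230,200,370,300,5.6,'s4.png')
d=eyes.snapshot('wrist');cv2.imwrite('pics/w4.png',d['image'][:,:,::-1])
E
```

```text
7.55 [ 0.49794317 -0.01269019  0.00691161] [3.13009791 0.26107443 0.00330827] 0.16643027234261468 [-1.18225762 -2.46489673  6.20789061] 0.0669167190124017
```

View pics/s4.png

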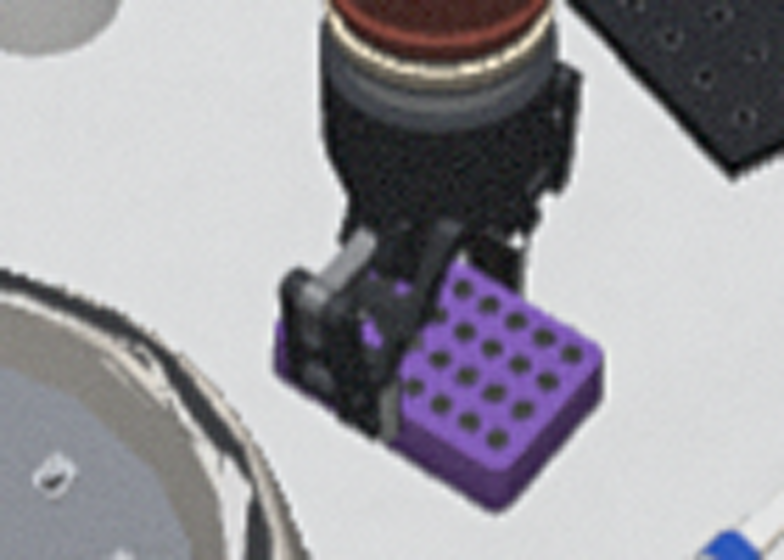

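View pics/w4.png

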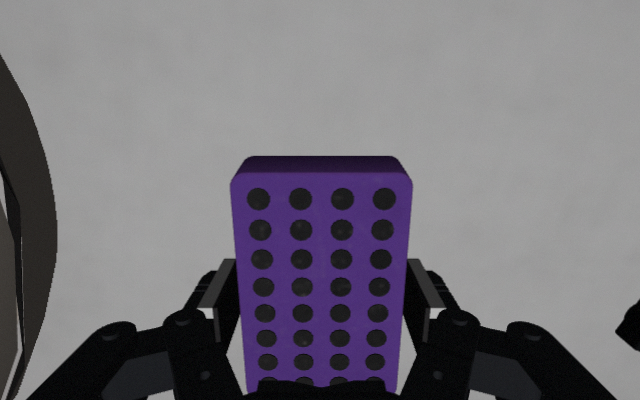

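```bash
python3 - <<'E'
from h import *
d=eyes.snapshot('scene')
c,s=np.cos(.1665),np.sin(.1665)
def P(x,y,z): return [.4979+c*x-s*y,-.0127+s*x+c*y,z]
# calibrate: block corner bottom near-left & near-right top
f=lambda p:((proj(d,[p])[0]+.5-[230,200])*5.6-.5).round(1)
print('near-left bottom corner',f(P(-.0525,.034,0)),'top',f(P(-.0525,.034,.028)))
for y in(.034,.040,.046):
  for z in(0,.005,.01,.015,.02): print(y,z,f(P(-.011,y,z)),f(P(.011,y,z)))
crop(d['image'],270,240,330,300,10,'s5.png')
E
```

```text
near-left bottom corner [492.8 515.8] top [494.7 470. ]
0.034 0 [397.6 455.7] [348.5 424.6]
0.034 0.005 [397.5 447.5] [348.3 416.5]
0.034 0.01 [397.5 439.4] [348.  408.2]
0.034 0.015 [397.4 431.1] [347.8 399.9]
0.034 0.02 [397.4 422.8] [347.5 391.6]
0.04 0 [387.2 467.1] [338.1 435.9]
0.04 0.005 [387.1 459. ] [337.8 427.7]
0.04 0.01 [387.1 450.8] [337.5 419.5]
0.04 0.015 [387.  442.6] [337.2 411.2]
0.04 0.02 [386.9 434.3] [336.9 402.8]
0.046 0 [376.8 478.6] [327.6 447.2]
0.046 0.005 [376.7 470.6] [327.3 439. ]
0.046 0.01 [376.5 462.4] [326.9 430.8]
0.046 0.015 [376.4 454.2] [326.6 422.5]
0.046 0.02 [376.3 445.9] [326.3 414.2]
```

View pics/s5.png

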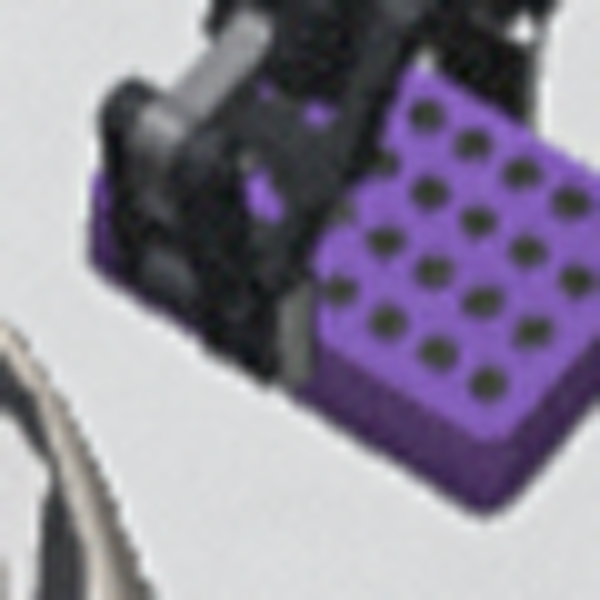

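Call:
play_rows --claw '[60, 60, 60, 60, 60]' --pt "0 0 0.1" --pt "0 0 0.25" --pt "0 0 0.4" --pt "0.05 -0.15 0.4" --pt "0.1 -0.3 0.4" --spin '[0, 0, 0, 0, -0.05]' --force 60

```text
clock: 8.32
position: [0.5173, -0.0724, 0.0864]
eef_rot: [-3.138, -0.138, -0.001]
force: [0.2, 0.6, -2.5]
opening: 0.0663
```

Call:
play_rows --claw '[60, 60, 60, 60, 60]' --pt "0.02 -0.2 0" --pt "0.03 -0.4 0" --pt "0.04 -0.6 0" --pt "0.04 -0.8 0" --pt "0.04 -0.8 0" --spin '[-0.1, -0.184, -0.184, -0.184, -0.184]'

```text
clock: 8.95
position: [0.5237, -0.2376, 0.0857]
eef_rot: [3.121, -0.326, -0.0]
force: [-0.4, -0.2, -1.7]
opening: 0.0664
```

Call:
play_rows --claw '[60, 60]' --pt "0 0 0" --pt "0 0 0" --spin '[0, 0]'

```text
clock: 9.2
position: [0.5253, -0.2301, 0.0856]
eef_rot: [-3.125, 0.31, 0.001]
force: [-0.3, 0.7, -2.1]
opening: 0.0665
```

```bash
python3 - <<'E'
from h import *
import pickle
s=bot.sense(); r=s['eef_rot'];print(s['clock'],s['position'],r,2*np.arctan(r[1]/r[0]),s['force'],s['opening'])
d=eyes.snapshot('wrist');pickle.dump(d,open('W5.pkl','wb'));cv2.imwrite('pics/w5.png',d['image'][:,:,::-1])
d=eyes.snapshot('scene');crop(d['image'],290,110,430,260,4,'s6.png')
E
```

```text
9.2 [ 0.52534747 -0.23008859  0.0856359 ] [-3.12454881e+00  3.10443099e-01  8.07419828e-04] -0.19806224739792933 [-0.25626123  0.71132882 -2.13963437] 0.0665216497989448
```

View pics/w5.png

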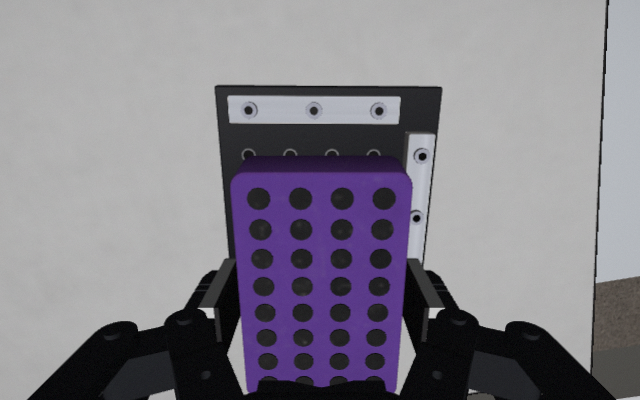

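View pics/s6.png

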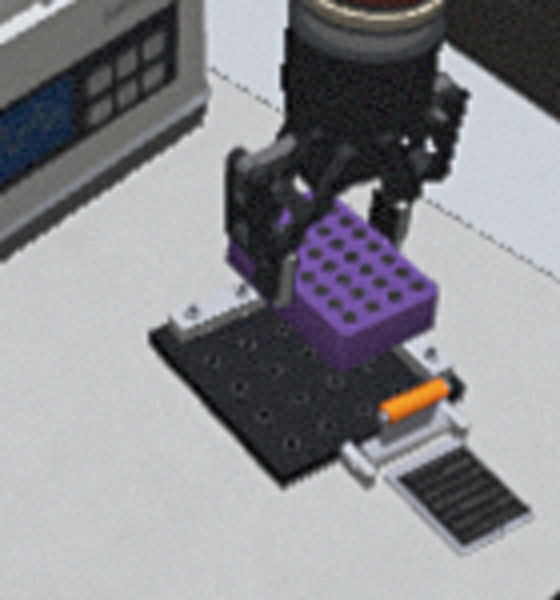

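```bash
python3 - <<'E'
from h import *
import pickle
d=pickle.load(open('W5.pkl','rb'))
q=onz(d,[(258.5,198.3),(384,198.3),(262,361),(375,361)],.1067)
yaw=-.198;R=np.array([[np.cos(yaw),np.sin(yaw)],[-np.sin(yaw),np.cos(yaw)]])
l=(q[:,:2]-[.52535,-.23009])@R.T;print(l.round(4))
# rows pitch 84.4/7; far row at +42.2
print('centre off',l[:2].mean(0)-[.0422,0],'yaw rel',np.arctan2(*(l[:2].mean(0)-l[2:].mean(0))[::-1]))
E
```

```text
[[ 0.0408  0.0243]
 [ 0.0408 -0.0211]
 [-0.0321  0.0267]
 [-0.032  -0.0212]]
centre off [-0.00142423  0.00161069] yaw rel -0.01570771467495794
```

Call:
play_rows --claw '[60, 60, 60, 60, 60]' --pt "0.006 -0.02 -0.1" --pt "0.006 -0.02 -0.2" --pt "0.006 -0.02 -0.27" --pt "0.006 -0.02 -0.3" --pt "0.006 -0.02 -0.3" --spin '[-0.002, -0.002, -0.002, -0.002, -0.002]'

```text
clock: 9.93
position: [0.5264, -0.236, 0.0256]
eef_rot: [-3.125, 0.319, 0.0]
force: [0.7, -0.1, -2.0]
opening: 0.0664
```

Call:
play_rows --claw '[60, 60, 60]' --pt "0 0 -0.01" --pt "0 0 -0.015" --pt "0 0 -0.015" --spin '[0, 0, 0]'

```text
clock: 10.3
position: [0.5267, -0.2364, 0.0233]
eef_rot: [3.125, -0.32, 0.002]
force: [-0.6, 0.1, 0.4]
opening: 0.0664
```

```bash
python3 - <<'E'
from h import *
s=bot.sense(); r=s['eef_rot'];print(s['clock'],s['position'],r,2*np.arctan(r[1]/r[0]),s['force'],s['ft_torque'],s['opening'])
d=eyes.snapshot('wrist');cv2.imwrite('pics/w6.png',d['image'][:,:,::-1])
d=eyes.snapshot('scene');crop(d['image'],290,110,430,260,4,'s7.png')
E
```

```text
10.3 [ 0.52670621 -0.23640616  0.02325666] [ 3.12504224e+00 -3.19760280e-01  1.50377067e-03] -0.2039340748711242 [-0.62183885  0.09295724  0.40777358] [-0.02544499 -0.04004077  0.04021483] 0.06642109274113127
```

View pics/w6.png

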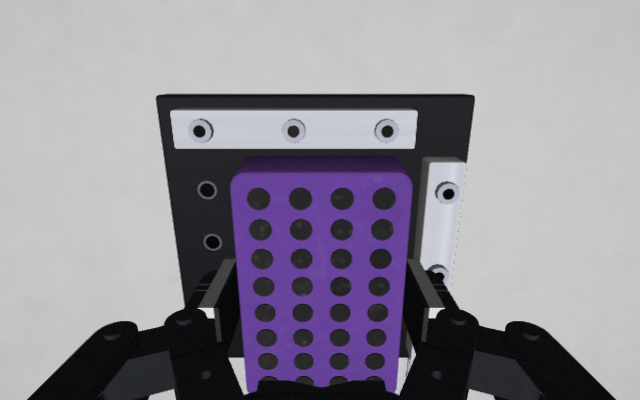

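View pics/s7.png

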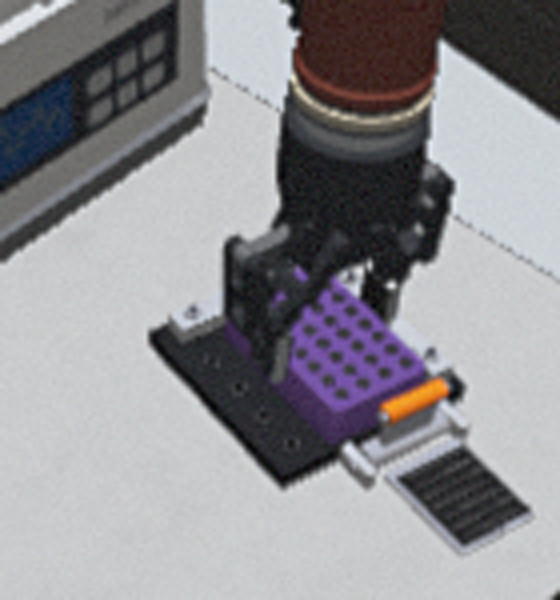

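Call:
play_rows --claw '[60, 60, 60, 60]' --pt "-0.003 -0.015 -0.003" --pt "-0.005 -0.025 -0.003" --pt "-0.007 -0.034 -0.003" --pt "-0.007 -0.034 -0.003" --spin '[0, 0, 0, 0]'

```text
clock: 10.9
position: [0.5265, -0.2424, 0.0233]
eef_rot: [-3.125, 0.318, -0.005]
force: [1.1, 2.4, 4.9]
opening: 0.0662
```

Call:
play_rows --claw '[60, 60, 60]' --pt "-0.001 -0.005 0" --pt "-0.002 -0.01 0" --pt "-0.002 -0.01 0" --spin '[0, 0, 0]'

```text
clock: 11.28
position: [0.5262, -0.2441, 0.0233]
eef_rot: [-3.124, 0.318, -0.005]
force: [0.7, 2.5, 5.1]
opening: 0.0664
```

Call:
play_rows --claw '[60, 60, 60]' --pt "-0.001 -0.005 0" --pt "-0.002 -0.01 0" --pt "-0.002 -0.01 0" --spin '[0, 0, 0]'

```text
clock: 11.65
position: [0.526, -0.245, 0.0233]
eef_rot: [-3.123, 0.317, -0.005]
force: [1.6, 4.8, 6.3]
opening: 0.0663
```

Call:
play_rows --claw '[60, 60, 60, 60]' --pt "0.006 -0.001 0" --pt "0.012 -0.003 0" --pt "0.02 -0.004 0" --pt "0.02 -0.004 0" --spin '[0, 0, 0, 0]'

```text
clock: 12.15
position: [0.5262, -0.2451, 0.0233]
eef_rot: [-3.121, 0.319, 0.008]
force: [-5.8, 5.7, 11.7]
opening: 0.0665
```

```bash
cat > st.py <<'E'
from h import *
s=bot.sense(); r=s['eef_rot'];yaw=2*np.arctan(r[1]/r[0]);n=-.2015
R=np.array([[np.cos(n),np.sin(n)],[-np.sin(n),np.cos(n)]])
print(s['clock'],'nest xy mm',(R@(s['position'][:2]-[.5183,-.2306])*1e3).round(2),'z',s['position'][2].round(4),'yaw',yaw.round(4),'F nest',(R@s['force'][:2]).round(1),s['force'][2].round(1),'T',s['ft_torque'].round(2),s['opening'])
E
python3 st.py; python3 - <<'E'
from h import *
d=eyes.snapshot('wrist');crop(d['image'],140,80,500,400,1.8,'w7.png')
E
```

```text
12.15 nest xy mm [ 10.68 -12.62] z 0.0233 yaw -0.2039 F nest [-6.8  4.5] 11.7 T [ 0.95  1.05 -0.16] 0.06649876198676231
```

View pics/w7.png

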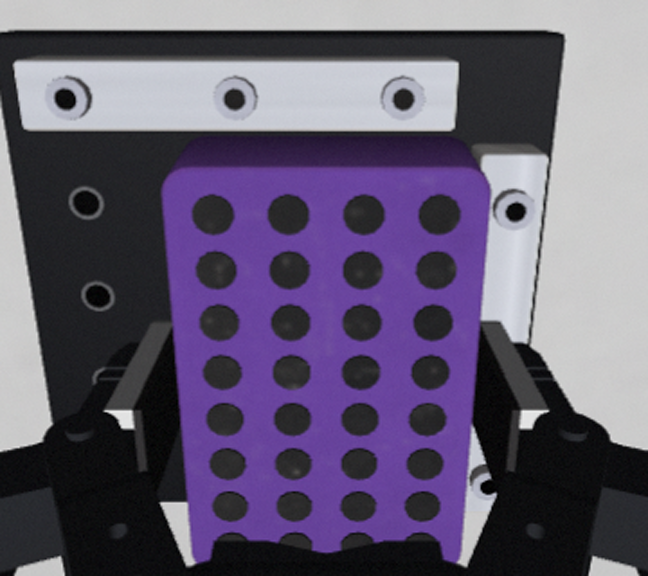

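Call:
play_rows --claw '[60, 60, 60]' --pt "0 0 0.006" --pt "0 0 0.006" --pt "0 0 0.006" --spin '[0, 0, 0]'

```text
clock: 12.58
position: [0.5268, -0.2452, 0.0234]
eef_rot: [-3.121, 0.319, 0.006]
force: [-4.0, 4.7, 4.2]
opening: 0.0661
```

```bash
python3 st.py
```

```text
12.575 nest xy mm [ 11.27 -12.62] z 0.0234 yaw -0.2038 F nest [-4.9  3.8] 4.2 T [ 0.84  0.48 -0.28] 0.06610465859489825
```

Call:
play_rows --claw '[60, 60, 60, 60]' --pt "0.005 -0.001 0.001" --pt "0.01 -0.002 0.002" --pt "0.015 -0.003 0.003" --pt "0.015 -0.003 0.003" --spin '[0, 0, 0, 0]'

```text
clock: 13.08
position: [0.5291, -0.2457, 0.0235]
eef_rot: [-3.121, 0.319, 0.009]
force: [-4.2, 5.6, 3.1]
opening: 0.0665
```

```bash
python3 st.py;  python3 - <<'E'
from h import *
d=eyes.snapshot('wrist');crop(d['image'],140,80,500,400,1.8,'w8.png')
E
```

```text
13.075 nest xy mm [ 13.6  -12.64] z 0.0235 yaw -0.2038 F nest [-5.2  4.6] 3.1 T [ 0.99  0.57 -0.16] 0.06651363386412054
```

View pics/w8.png

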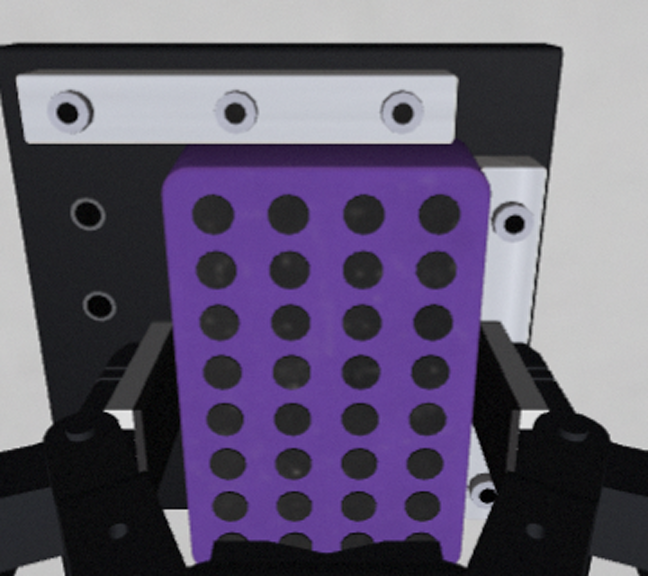

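Call:
play_rows --claw '[60, 60, 60, 60]' --pt "0.005 -0.001 0" --pt "0.01 -0.002 0" --pt "0.015 -0.003 0" --pt "0.015 -0.003 0" --spin '[0, 0, 0, 0]'

```text
clock: 13.62
position: [0.5291, -0.2457, 0.0234]
eef_rot: [-3.12, 0.319, 0.019]
force: [-9.1, 5.8, 7.7]
opening: 0.0661
```

```bash
python3 st.py
```

```text
13.625 nest xy mm [ 13.56 -12.62] z 0.0234 yaw -0.204 F nest [-10.1   3.9] 7.7 T [ 1.04  1.44 -0.17] 0.06613633457140736
```

Call:
play_rows --claw '[60, 60, 60, 60]' --pt "0 0 0.003" --pt "-0.002 -0.01 0.003" --pt "-0.004 -0.02 0.003" --pt "-0.004 -0.02 0.003" --spin '[0, 0, 0, 0]'

```text
clock: 14.12
position: [0.529, -0.2457, 0.0237]
eef_rot: [-3.114, 0.317, 0.019]
force: [-7.3, 11.5, 8.1]
opening: 0.0661
```

```bash
python3 st.py
```

```text
14.125 nest xy mm [ 13.55 -12.68] z 0.0237 yaw -0.2032 F nest [-9.4  9.9] 8.1 T [ 2.08  1.21 -0.44] 0.0660777107446836
```

```bash
python3 - <<'E'
from h import *
from scipy.spatial.transform import Rotation as Ro
s=bot.sense();n=-.2015
R=np.array([[np.cos(n),np.sin(n)],[-np.sin(n),np.cos(n)]])
z=Ro.from_rotvec(s['eef_rot']).as_matrix()[:,2];print('tool z in nest',R@z[:2],z[2])
for r in([3.125,-.32,.0015],[-3.121,.319,.009],[-3.12,.319,.019]):
    z=Ro.from_rotvec(r).as_matrix()[:,2];print(R@z[:2])
d=eyes.snapshot('scene');crop(d['image'],320,150,430,250,6,'s9.png')
d=eyes.snapshot('wrist');crop(d['image'],140,80,500,400,1.8,'w9.png')
d=eyes.snapshot('top');crop(d['image'],320,180,410,270,6,'t9.png')
E
```

```text
tool z in nest [-0.01340647  0.00964072] -0.9998636522561448
[ 0.00097521 -0.00015496]
[-0.00613865  0.00372727]
[-0.01257977  0.00403854]
```

View pics/s9.png

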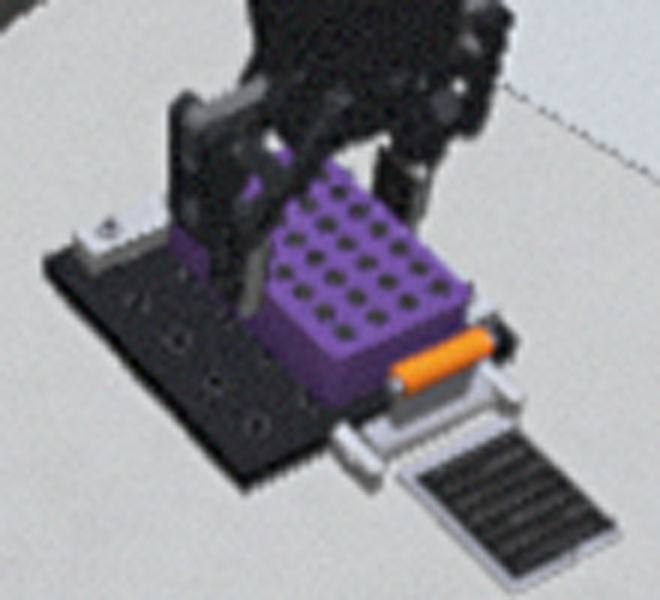

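View pics/w9.png

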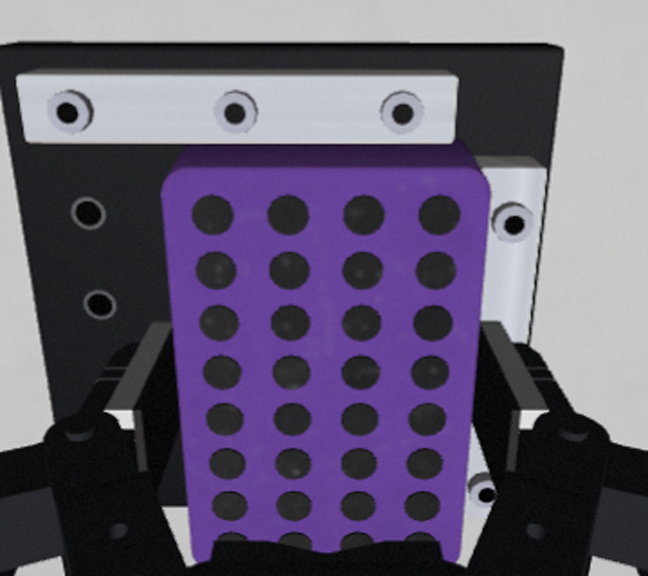

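View pics/t9.png

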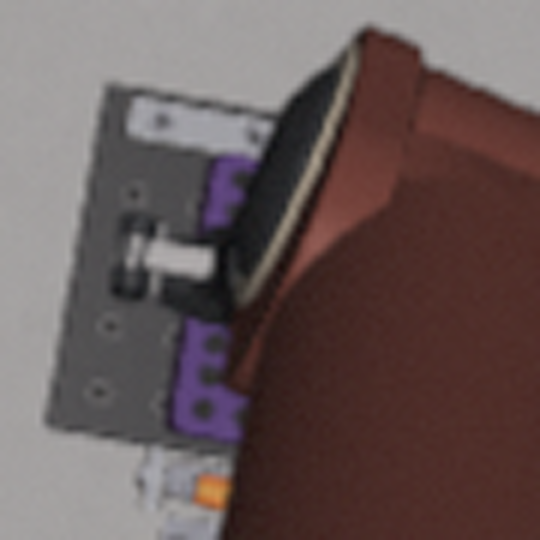

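Call:
play_rows --claw '[60, 60, 60, 60, 60]' --pt "0 0 0.003" --pt "0 0 0.003" --pt "0 0 0.003" --pt "0 0 0.003" --pt "0 0 0.003" --spin '[0, 0, 0, 0, 0]'

```text
clock: 14.9
position: [0.529, -0.2458, 0.0237]
eef_rot: [-3.115, 0.318, 0.019]
force: [-5.2, 11.4, 4.2]
opening: 0.0663
```

```bash
python3 st.py
```

```text
14.9 nest xy mm [ 13.56 -12.72] z 0.0237 yaw -0.2032 F nest [-7.4 10.1] 4.2 T [ 2.02  0.99 -0.42] 0.06633388909194762
```

Call:
play_rows --claw '[60, 60, 60, 60, 60]' --pt "0.004 -0.001 0.001" --pt "0.008 -0.002 0.002" --pt "0.008 -0.002 0.002" --pt "0.008 -0.002 0.002" --pt "0.008 -0.002 0.002" --spin '[0, 0, 0, 0, 0]'

```text
clock: 15.52
position: [0.529, -0.2457, 0.0237]
eef_rot: [-3.114, 0.317, 0.025]
force: [-7.8, 11.9, 4.2]
opening: 0.0665
```

```bash
python3 st.py;  python3 - <<'E'
from h import *
import pickle
d=eyes.snapshot('wrist');pickle.dump(d,open('W10.pkl','wb'))
crop(d['image'],200,130,440,300,3.3,'w10.png')
d=eyes.snapshot('scene');cv2.imwrite('pics/s10.png',d['image'][:,:,::-1])
crop(d['image'],350,170,420,240,8,'s10c.png')
E
python3 st.py
```

```text
15.525 nest xy mm [ 13.52 -12.67] z 0.0237 yaw -0.2032 F nest [-10.   10.1] 4.2 T [ 2.14  1.35 -0.35] 0.06649881011373045
15.625 nest xy mm [ 13.5  -12.69] z 0.0237 yaw -0.2033 F nest [-9.  10.2] 3.9 T [ 2.14  1.36 -0.4 ] 0.06654577650868355
```

View pics/w10.png

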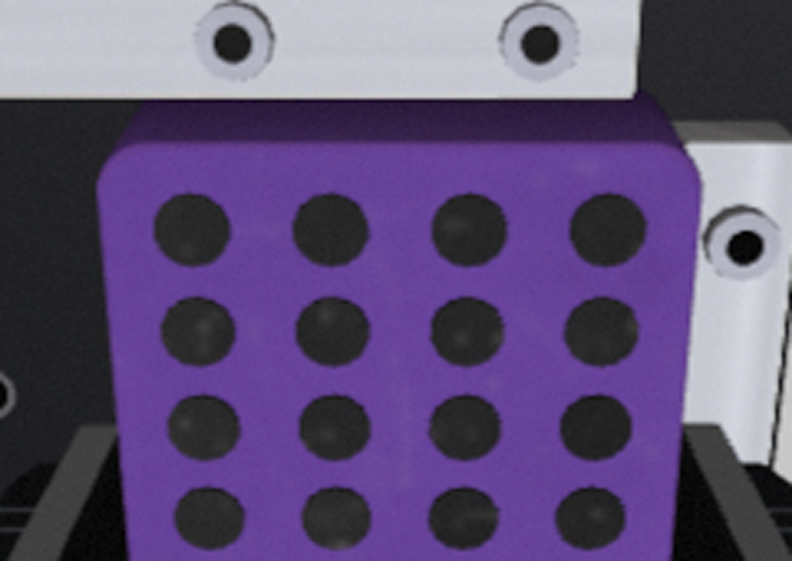

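View pics/s10c.png

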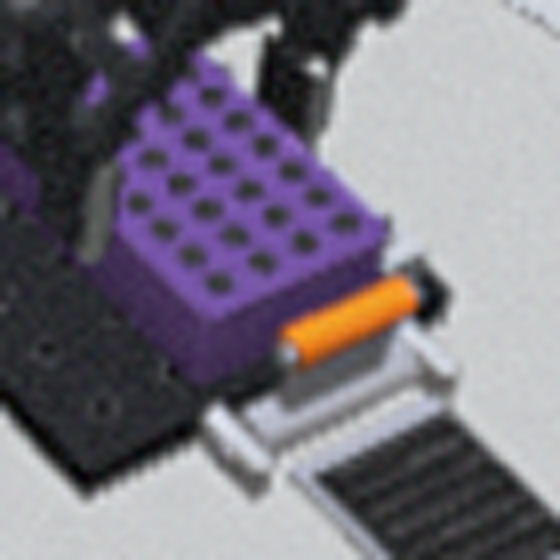

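View pics/s10.png

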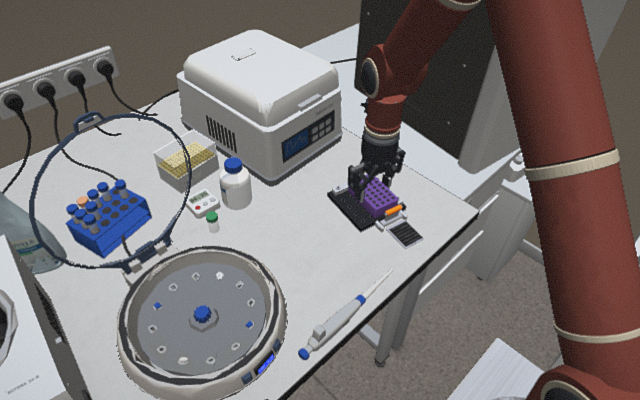

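```bash
python3 - <<'E'
from h import *
import pickle
d=pickle.load(open('W10.pkl','rb'));n=-.2015
R=np.array([[np.cos(n),np.sin(n)],[-np.sin(n),np.cos(n)]])
f=lambda uv,z:((onz(d,(np.array(uv,float)+.5)/3.3-.5+[200,130],z)[:,:2]-[.5183,-.2306])@R.T*1e3).round(2)
h=f([(192,230),(608,230),(210,518),(590,518)],.044);print('holes',h,h[:2].mean(0),'angle',np.arctan2(h[0,0]-h[1,0],h[0,1]-h[1,1]))
print('far fence inner edge',f([(10,98),(630,98)],.028)); print('far screws',f([(233,43),(540,43)],.028),'side screw hole',f([(743,246)],.028))
E
```

```text
holes [[ 54.12  11.7 ]
 [ 54.21 -33.93]
 [ 17.44  11.73]
 [ 17.65 -33.83]] [ 54.165 -11.115] angle -0.001972384030046248
far fence inner edge [[ 65.18  35.67]
 [ 65.24 -38.42]]
far screws [[ 71.82   8.63]
 [ 71.82 -27.46]] side screw hole [[ 46.48 -53.6 ]]
```

```bash
python3 - <<'E'
from workcell import bot
print(bot.finish_job())
E
python3 st.py
```

```text
the job is handed in; nothing more can be done
None
the job is handed in; nothing more can be done
```

The pedal is down with the jaw swung open, and the block is home in the corner. I handed the job in at about 15.6 s with the block still gripped and pressed against both fences. No verdict came back.

**What I did:** I pressed the tread to its stop with closed fingers. I then gripped the block across its 68 mm sides by the upper part, set it flat on the plate and slid it to the side fence, then the far fence. It stuck part way along, from friction on the plate, until I eased the downward force from about 12 N to 4 N.

**Last checks before handing in:**
- **Pedal and jaw:** the pictures show the pedal level and the jaw open, with a clear gap behind the block.
- **Position:** the block's centre is about 0.1 mm from home across. Along the far-fence direction it measured about 0.7 mm short of the far fence. The tool did not move when I pushed 3 mm harder, so I take that as camera error.
- **Squareness:** about 0.002 rad, measured from the block's holes.
- **Push forces:** about 9 N towards the far fence, 10 N towards the side fence and 4 N down. These are at the wrist, so friction takes part of them and the forces on the fences themselves were not measured.
- **Bystanders:** they looked unmoved in the last scene picture; I judged this by eye.

**Small disagreements:**
- The two bench-camera views put the nest up to about 8 mm apart, so I relied on the wrist camera.
- The tool leans about 0.02 rad under load. If the block leans with it, that is still inside the 0.04 rad limit.

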